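# Close down the weighing station

### The arm

A 6-joint arm with a two-finger parallel gripper is mounted at the origin on the work surface. World frame = base frame: x ahead of the robot, y to its left, z up, the work surface at z = 0. Lengths are in m, angles in rad, forces in N, time in s.
With the tool pointing down it reaches from about 0.35 to 0.8 m from the base axis. Payload 7.3 kg.
Tool frame: the origin (TCP) lies at the very end of the fingers, on their centre line; the grasp point (between the pads) lies 19 mm behind it; x points along the fingers, z is the direction in which the jaws open and shut, and the axes are right-handed (so a half turn about x gives the same grasp; the last joint's range is limited). The gripper opens to 85 mm and grips with 20 to 120 N. Pads are 22 mm wide; open, the fingers measure 114 mm over their backs; the gripper's body (76 mm by 85 mm) begins 54 mm behind the grasp point. The pads swing forward as they close: fully open they stand 13 mm farther back than shut.
Start: joints at [-1.295, 0.342, 1.524, -0, 1.275, -0.146], TCP at [0.215, -0.479, 0.231] pointing down, gripper open.
Joint ranges: [-2.53, 2.53], [-0.77, 2.02], [0.04, 2.7], [-1, 4.14], [0.28, 2.66], [-3.11, 3.11]. Speed limits (rad/s): [2.57, 2.57, 3.14, 3.14, 3.14, 3.14].

### API

Orientations are given as a unit quaternion [x, y, z, w].
In Python, from cell import get_state, get_image, ticket gives the robot as it stands.
- The arm moves only by the tool jog_arm, never from a script. Its argument "plan" is a list of rows, each an object with "linear": the shift along the tool's x, y, z in mm, a list of three; "angular": the turn, a rotation vector about the tool's x, y, z in rad, a list of three; "grip": the opening, from 0 (shut) to 1 (fully open). A call has 1 to 5 rows; each row shifts and turns the commanded pose from where the row before left it, along the tool's axes as they then stand; what a row does not reach is not made up. A row lasts 1/10 s, in which the tool goes at most 50 mm and 8.59 degrees, less where a joint would pass 70% of its speed; a pose out of reach is approached as far as the arm can. A call with a gripper value outside its range is refused whole. The fingers move at their own pace and stop on an object; the grip force is fixed at half the most. Time passes only in rows, so rows that do not move let the fingers close. It gives the time, the measured TCP pose, the force and the opening at its end, in the units of the state.
- get_state(): the state, without advancing time (a new reading comes with each control period).
- get_image(name): name is "scene" or "side" or "wrist"; returns a dict with "img" (384x512x3 uint8, blue, green, red), "mtx" (3x3 intrinsics, pixels), "world_from_camera" (4x4, takes a point from camera to world coordinates). Camera axes: x right, y up, looking along -z (the intrinsics and any distortion apply to the point x, -y, -z); pixel columns grow to the right and rows downward; lengths in m; the calibration is good to about 2 mm. The wrist camera is an equidistant fisheye: a pixel r from the principal point sees the ray r / f radians off the axis. A picture is of the moment at which its call begins. There is no depth.
- ticket.sign_off(): hands the job in, once; it reports no verdict.
The state is a dict: "time_s": time; "joints": joint angles; "qvel": joint speeds; "joint_efforts": joint torques, N m; "position": TCP position; "orientation": TCP orientation; "ft_force": force on the tool from outside, world axes, zero at the start; "torque": the same for the moment, N m; "finger_gap": finger opening in m.
Only numpy, scipy, OpenCV 4.12 (cv2) and the standard library are available. Lean on these libraries where they do the work, as an engineer would, in place of code of your own. Each camera call takes 0.05 s, during which the arm holds its last target. There are 200 camera calls.

### The job

Close down the weighing station. Lift the steel cup off the balance pan and set it upright in the narrow bay of the open drawer, and lay the yellow scoop flat in the wide bay, setting both down gently rather than dropping them; with both put away, press the balance's blue zero key all the way and release it, then its red power key, leaving the grey key alone. Finally push the drawer fully shut, without shifting the bottle, the jar or the beaker.

Things in the scene. Friction and masses are not known exactly. Their poses are not given: they have to be found in the camera images.
- balance: white laboratory balance with a red band, fixed, 260 (x) x 200 (y) mm, deck 60 mm high. Origin on the table under its centre; its keys are at its -x end (front), a clear draught shield stands on the rest of its deck (see pan). A flat black display, 6 mm high, lies between keys and shield
- pan (a point): centre of the top face of the round steel pan (diameter 104 mm), 75 mm above the table, 40 mm behind the balance's origin (+x); axes as the balance's. Centred round it, square to the balance: the draught shield of clear 4 mm walls, open at the top, 170 x 170 mm outside, 162 x 162 mm inside, rim 135 mm above the table
- zero_key_top (a point): centre of the top of the blue zero key (diameter 24 mm), 82 mm above the table, on the balance's front deck, 104 mm in front of its origin and 60 mm to +y; 6 mm travel straight down, about 4 N to press fully, springs back
- zero_key (a joint): travel of the blue zero key: 0 up, 0.006 m fully down; counts as pressed beyond 0.0045
- power_key_top (a point): centre of the top of the red power key, same size and spring as the blue one, 60 mm to the balance's -y
- power_key (a joint): travel of the red power key: 0 up, 0.006 m fully down; counts as pressed beyond 0.0045
- mode_key_top (a point): centre of the top of the grey key, midway between blue and red, same size; to be left alone
- mode_key (a joint): travel of the grey key: 0 up, 0.006 m fully down
- cup: open steel weighing cup standing upright on the balance pan inside the draught shield: outside diameter 56 mm at the rim, tapering evenly to 45 mm at the foot, 62 mm tall, wall 4 mm, about 0.12 kg. Origin: centre of its underside, z up
- scoop: yellow plastic scoop lying on the table, 150 mm long along its x, about 0.08 kg. Origin on the table under the middle of its length; the open bowl (55 long x 50 wide x 30 mm high) lies to +x, the handle (95 long x 18 wide, its underside 14 and top 30 mm up) to -x, ending in a foot block 30 mm wide
- scoop_grip (a point): good place to grip the scoop: on the handle, 12 mm behind the origin and 22 mm above its underside; axes as the scoop's; grip across y (18 mm)
- unit: white drawer unit, fixed to the table, 260 mm deep, 330 mm wide, 105 mm high. Origin on the table, 70 mm in front of the middle of its front face; +x points into the unit, +y to its left-hand side (narrow bay side). The drawer slides out to -x
- drawer (a joint): opening of the drawer in m: 0 shut, 0.18 the stop. Starts part open; only this length of it, from the unit's face to the inside of the drawer's front, can be reached from above. About 2 N of friction; stays where left. Drawer sides reach 70 mm and the divider between the bays 60 mm above the table; below the unit's top 97 mm are free
- cup_bay (a point): on the drawer's floor (18 mm above the table), against the inside of the drawer's front, at mid-width of the narrow bay (125 mm wide in y, on the unit's +y side) meant for the cup; moves with the drawer, axes as the unit's, the bay extends 220 mm to +x from here
- scoop_bay (a point): the same for the wide bay (170 mm wide in y, on the unit's -y side) meant for the scoop
- drawer_handle (a point): middle of the steel bar handle (110 mm long along y, 11 mm thick), 35 mm in front of the drawer's blue front, 62 mm above the table, mid-width; axes as the unit's. The front is 14 mm thick, 326 mm wide, its top 94 mm above the table
- bottle: amber bottle, diameter 60, height 160 mm, standing on the table beyond the scoop; origin at the centre of its underside; leave alone
- jar: white jar with blue cap, diameter 72, height 100 mm, standing on the top of the drawer unit (105 mm up); origin at the centre of its underside; leave alone
- beaker: small glass beaker, diameter 60, height 75 mm, standing on the table near the robot; origin at the centre of its underside; leave alone
Not all that is in view belongs to the job. Leave any turquoise look-alike of the cup alone.

How it is judged:
By the outcome, as a careful person would: the job done as asked, in the order asked, and still so for the second after the job is handed in, with the robot touching nothing.
It also fails if it takes over 72 s, if anything falls off the work surface, if the arm or the gripper's body presses on something with over 40 N, if the wrist force passes 120 N, or if a joint passes its speed limit or range.

## Working session

There is one attempt and no reset: what is moved stays moved. The work goes in short steps, Python scripts to look and compute and a tool call to move; the robot and the scene stay as the last step left them, time stands still between calls to the robot, and variables do not carry over. Pictures are saved under pics/ and viewed, about 8 in all and at most 12, crops included, and the job is handed in when it is done.

Besides the shell and the picture viewer there is one more tool, called after "Call:" as a command line: name --argument value ..., lists and objects as JSON in quotes. jog_arm: Moves the arm, as the interface text tells. Its arguments: {"type":"object","properties":{"plan":{"type":"array"}},"required":["plan"]}

```bash
mkdir -p pics; ls; cat > h.py <<'E'
import numpy as np, cv2
from cell import get_state, get_image, ticket
from scipy.spatial.transform import Rotation as R
def ray(im,u,v,fish=False):
    K=im['mtx'];T=im['world_from_camera']
    a=(u-K[0,2])/K[0,0];b=(v-K[1,2])/K[1,1]
    if fish:
        r=np.hypot(a,b);s=np.sin(r)/r if r>1e-9 else 1.
        d=np.array([a*s,-b*s,-np.cos(r)])
    else: d=np.array([a,-b,-1.])
    return T[:3,3],T[:3,:3]@d
def onz(im,u,v,z,fish=False):
    o,d=ray(im,u,v,fish);return o+d*(z-o[2])/d[2]
def proj(im,p):
    T=im['world_from_camera'];q=T[:3,:3].T@(np.asarray(p)-T[:3,3]);K=im['mtx']
    return K[0,2]+K[0,0]*q[0]/-q[2],K[1,2]+K[1,1]*-q[1]/-q[2]
E
python3 - <<'E'
from h import *
import pickle
for n in ("scene","side","wrist"):
    im=get_image(n);pickle.dump(im,open(n+'.pkl','wb'))
    print(n,im['mtx'].tolist(),np.round(im['world_from_camera'],3).tolist(),[k for k in im])
    if n!='wrist': cv2.imwrite(f'pics/{n}.png',cv2.resize(im['img'],(800,600),interpolation=cv2.INTER_CUBIC))
s=get_state();print(s)
E
```

```text
pics
scene [[412.12641071764057, 0.0, 254.63778860842405], [0.0, 412.12641071764057, 187.72543741896564], [0.0, 0.0, 1.0]] [[-0.863, -0.38, 0.334, 0.956], [0.506, -0.633, 0.586, 0.672], [-0.011, 0.674, 0.738, 0.947], [0.0, 0.0, 0.0, 1.0]] ['img', 'mtx', 'world_from_camera']
side [[472.6360766708411, 0.0, 252.29236025419237], [0.0, 472.6360766708411, 183.25264480404255], [0.0, 0.0, 1.0]] [[0.99, 0.091, -0.11, 0.45], [-0.142, 0.677, -0.722, -0.789], [0.009, 0.73, 0.683, 0.859], [0.0, 0.0, 0.0, 1.0]] ['img', 'mtx', 'world_from_camera']
wrist [[297.3186396354542, 0.0, 252.71772814680583], [0.0, 297.3186396354542, 186.78474174445307], [0.0, 0.0, 1.0]] [[0.409, 0.867, 0.284, 0.29], [-0.913, 0.389, 0.126, -0.446], [-0.001, -0.311, 0.95, 0.373], [0.0, 0.0, 0.0, 1.0]] ['img', 'mtx', 'world_from_camera']
{'time_s': 0.15, 'joints': array([-1.29500620e+00,  3.42530618e-01,  1.52474968e+00,  3.13165094e-06,
        1.27540550e+00, -1.45990992e-01]), 'qvel': array([-0.00167255, -0.00072564, -0.00385163, -0.00023853,  0.00095106,
       -0.00076966]), 'joint_efforts': array([ 6.18959184e-04, -4.33910501e+01, -2.46148038e+01, -2.22938829e-04,
        5.76177219e-03, -1.27514758e-05]), 'position': array([ 0.21487614, -0.47870589,  0.23081898]), 'orientation': array([ 0.38451303,  0.59387732, -0.38400147,  0.59329785]), 'ft_force': array([ 0.42510376, -0.09573911, -0.24501329]), 'torque': array([-0.03846746, -0.0091644 , -0.05616694]), 'finger_gap': 0.08570569320629663}
```

View pics/scene.png

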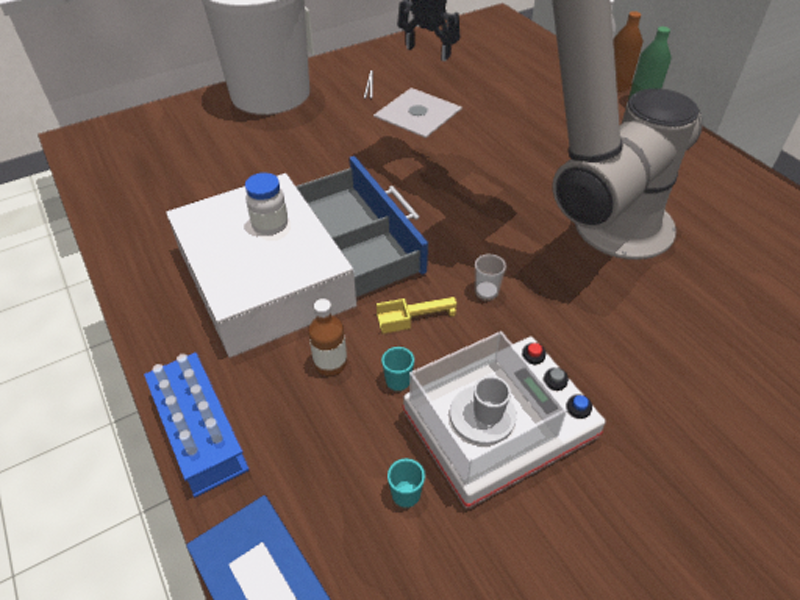

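View pics/side.png

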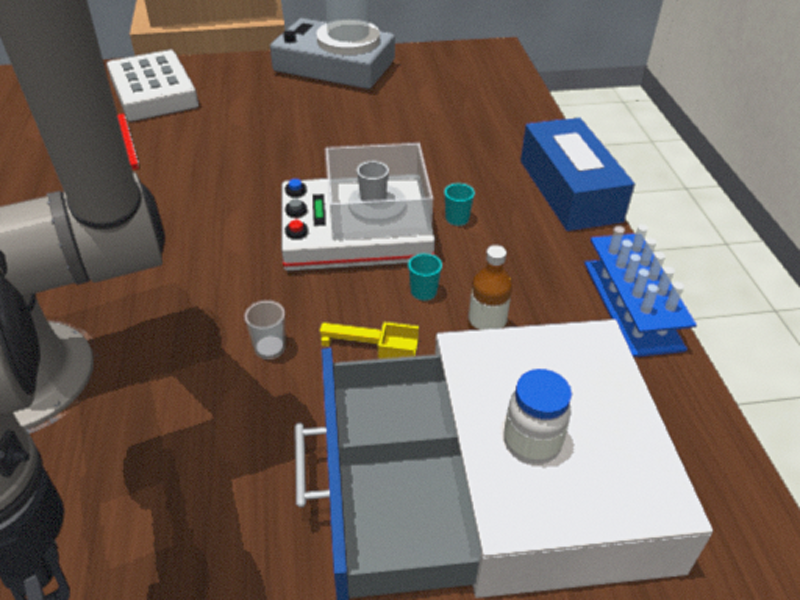

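Scene view (800x600 scale): the steel cup is at (491,400) inside the shield. The turquoise look-alikes are at (398,368) and (406,482). The scoop is at (415,312), the drawer front runs (355,165)-(425,255), and the keys are red (536,352), grey (556,378), blue (580,405). Side view: cup (373,180), look-alikes (425,275) and (459,203), scoop (370,338), handle (300,465). I choose the grey steel cup on the pan.

```bash
cat > m.py <<'E'
from h import *
import pickle
ims={n:pickle.load(open(n+'.pkl','rb')) for n in('scene','side')}
def mask(n,lo,hi,roi):
    h=cv2.cvtColor(ims[n]['img'],cv2.COLOR_BGR2HSV);m=cv2.inRange(h,np.array(lo),np.array(hi))
    x0,y0,x1,y1=[int(a*.64) for a in roi];z=np.zeros_like(m);z[y0:y1,x0:x1]=m[y0:y1,x0:x1]
    k,l,st,c=cv2.connectedComponentsWithStats(z);i=1+np.argmax(st[1:,4]);return (l==i).astype(np.uint8),c[i],st[i,4]
def P(n,u,v,z): return np.round(onz(ims[n],u,v,z),4)
B=((100,130,50),(130,255,255));
for nm,lohi,r1,r2 in(('blue',B,(560,380,605,425),(280,175,310,200)),('red',((0,150,80),(8,255,255)),(515,335,555,370),(280,215,312,240))):
    for n,r in(('scene',r1),('side',r2)):
        m,c,a=mask(n,*lohi,r);print(nm,n,c.round(1),a,P(n,*c,.081))
Y=((20,130,80),(35,255,255))
for n,r in(('scene',(360,280,480,350)),('side',(300,310,440,370))):
    m,c,a=mask(n,*Y,r);ct=max(cv2.findContours(m,0,1)[0],key=cv2.contourArea)
    w=np.array([onz(ims[n],*p[0],.03)[:2] for p in ct]).astype(np.float32)
    print('scoop',n,a,cv2.minAreaRect(w*1000),'mean',w.mean(0))
for n,r in(('scene',(340,150,430,275)),('side',(315,345,350,600))):
    m,c,a=mask(n,*B,r);ct=max(cv2.findContours(m,0,1)[0],key=cv2.contourArea)
    q=cv2.approxPolyDP(ct,2,True)[:,0];print('front',n,a);[print('  ',p,(p/.64).round(),P(n,*p,.094)) for p in q]
T=((80,100,40),(98,255,255))
crops=[]
for n,r in(('scene',(465,365,520,435)),('side',(345,150,400,210))):
    x0,y0,x1,y1=[int(a*.64) for a in r];x0-=25;x1+=25;y0-=25;y1+=25
    crops.append(cv2.resize(ims[n]['img'][y0:y1,x0:x1],(390,420),interpolation=cv2.INTER_CUBIC));print(n,'crop',x0,y0,x1,y1)
cv2.imwrite('pics/crop.png',np.hstack(crops))
E
python3 m.py
```

```text
blue scene [371.2 257.6] 80 [0.4366 0.3325 0.081 ]
blue side [188.5 117.9] 51 [0.4346 0.3233 0.081 ]
red scene [342.1 223.4] 63 [0.4316 0.2128 0.081 ]
red side [189.  144.1] 52 [0.4307 0.2045 0.081 ]
scoop scene 606 ((532.6097412109375, 1.1503677368164062), (75.3509292602539, 153.9054412841797), 71.6218490600586) mean [ 0.5371123  -0.00204956]
scoop side 956 ((526.6818237304688, -22.02599334716797), (74.73938751220703, 152.5192108154297), 82.28632354736328) mean [ 0.53031224 -0.01866134]
front scene 822
   [225 100] [352. 156.] [ 0.4498 -0.4148  0.094 ]
   [227 120] [355. 188.] [ 0.4957 -0.3128  0.094 ]
   [233 124] [364. 194.] [ 0.4886 -0.2842  0.094 ]
   [242 138] [378. 216.] [ 0.4974 -0.2082  0.094 ]
   [250 137] [391. 214.] [ 0.4734 -0.1994  0.094 ]
   [251 149] [392. 233.] [ 0.4988 -0.1491  0.094 ]
   [259 160] [405. 250.] [ 0.5027 -0.0947  0.094 ]
   [270 160] [422. 250.] [ 0.4745 -0.0778  0.094 ]
   [271 174] [423. 272.] [ 0.5028 -0.0267  0.094 ]
   [272 154] [425. 241.] [ 0.4555 -0.0969  0.094 ]
front side 1123
   [208 223] [325. 348.] [ 0.4595 -0.0932  0.094 ]
   [206 227] [322. 355.] [ 0.4544 -0.1042  0.094 ]
   [216 383] [338. 598.] [ 0.4464 -0.4448  0.094 ]
   [222 383] [347. 598.] [ 0.4561 -0.4461  0.094 ]
   [211 223] [330. 348.] [ 0.4659 -0.0941  0.094 ]
scene crop 272 208 357 303
side crop 195 71 281 159
```

View pics/crop.png

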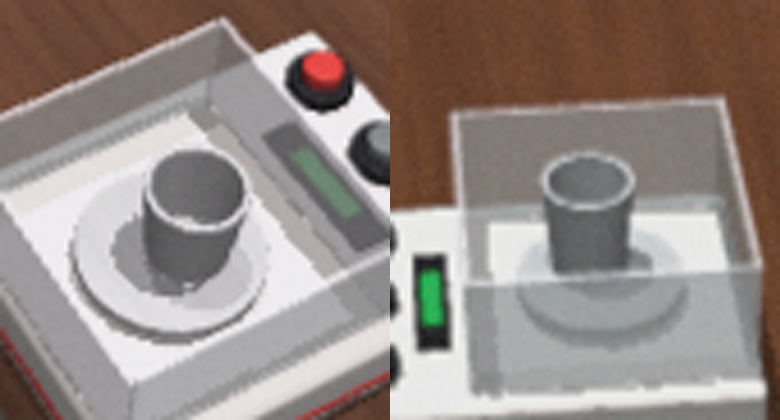

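The crop shows an open steel cup on the pan, with its rim centre at (196,189) in the left half and (588,183) in the right half. It isn't turquoise, so this is the right one.

```bash
cat > m2.py <<'E'
import io,contextlib
with contextlib.redirect_stdout(io.StringIO()): from m import *
print('cup rim',P('scene',314.7,250.5,.137),P('side',238.4,109.1,.137))
def tri(a,b):
    (o1,d1),(o2,d2)=ray(ims['scene'],*a),ray(ims['side'],*b)
    t=np.linalg.lstsq(np.c_[d1,-d2],o2-o1,rcond=None)[0];p,q=o1+t[0]*d1,o2+t[1]*d2
    return ((p+q)/2).round(4),round(np.linalg.norm(p-q)*1000,1)
print('tri rim',tri((314.7,250.5),(238.4,109.1)))
s=.64
print('unit edge',[P('side',x*s,y*s,.105) for x,y in((438,333),(480,594),(618,322))],[P('scene',x*s,y*s,.105) for x,y in((354,281),(287,178),(168,212))])
print('divider',P('side',343*s,450*s,.06),P('side',452*s,436*s,.06))
print('handle',P('side',299*s,465*s,.062),P('scene',403*s,203*s,.062))
print('beaker',P('side',268*s,347*s,0),P('scene',487*s,289*s,0),'bottle cap',P('side',496*s,255*s,.155),P('scene',322*s,308*s,.155),'jar',P('side',543*s,390*s,.2),P('scene',263*s,187*s,.2))
print('teal',P('side',425*s,263*s,.062),P('side',459*s,191*s,.062))
Rm=R.from_quat(get_state()['orientation']).as_matrix();print(Rm.round(3))
c=[]
for n,r in(('scene',(360,280,480,345)),('side',(305,305,440,378))):
    x0,y0,x1,y1=[int(a*s) for a in r];print(n,x0,y0,x1,y1);c.append(cv2.resize(ims[n]['img'][y0:y1,x0:x1],None,fx=8,fy=8,interpolation=cv2.INTER_CUBIC))
w=max(i.shape[1] for i in c);c=[cv2.copyMakeBorder(i,0,0,0,w-i.shape[1],0) for i in c];cv2.imwrite('pics/scoop.png',np.vstack(c));print(c[0].shape,c[1].shape)
E
python3 m2.py
```

```text
cup rim [0.5701 0.2725 0.137 ] [0.5702 0.2668 0.137 ]
tri rim (array([0.5698, 0.2711, 0.1345]), np.float64(1.8))
unit edge [array([ 0.6181, -0.0954,  0.105 ]), array([ 0.5928, -0.4655,  0.105 ]), array([ 0.8766, -0.1086,  0.105 ])] [array([ 0.6281, -0.0626,  0.105 ]), array([ 0.6097, -0.403 ,  0.105 ]), array([ 0.8603, -0.4251,  0.105 ])]
divider [ 0.4697 -0.2396  0.06  ] [ 0.6122 -0.2374  0.06  ]
handle [ 0.4131 -0.2556  0.062 ] [ 0.4147 -0.2496  0.062 ]
beaker [0.3728 0.0072 0.    ] [0.3692 0.0023 0.    ] bottle cap [0.7201 0.0012 0.155 ] [0.7209 0.0081 0.155 ] jar [ 0.699  -0.2863  0.2   ] [ 0.6981 -0.2798  0.2   ]
teal [0.6357 0.1014 0.062 ] [0.7319 0.2903 0.062 ]
[[-0.     0.912  0.409]
 [ 0.001  0.409 -0.912]
 [-1.     0.    -0.001]]
scene 230 179 307 220
side 195 195 281 241
(328, 688, 3) (368, 688, 3)
```

View pics/scoop.png

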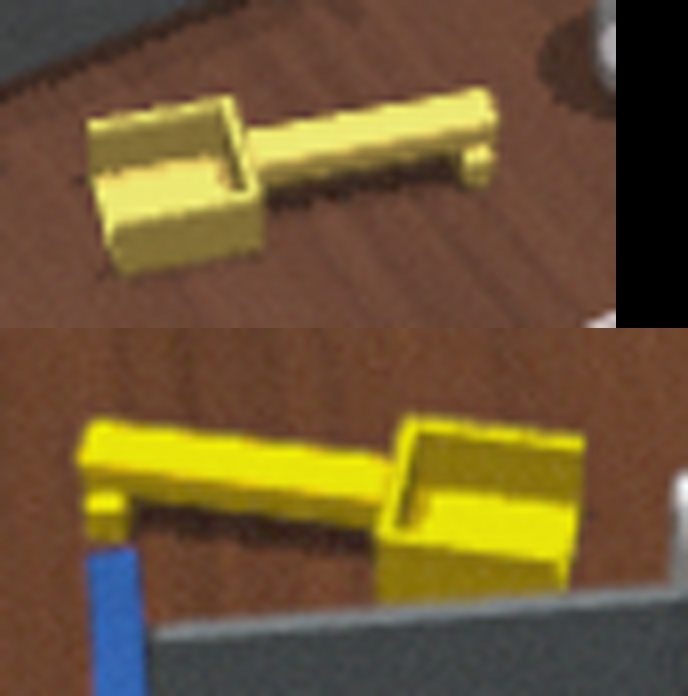

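Call:
jog_arm --plan '[{"linear": [-4,0,0],"angular": [-0.145,0,0],"grip": 1},{"linear": [-4,0,0],"angular": [-0.145,0,0],"grip": 1},{"linear": [-4,0,0],"angular": [-0.145,0,0],"grip": 1},{"linear": [-4,0,0],"angular": [-0.145,0,0],"grip": 1}]'

```text
time_s: 0.55
position: [0.2149, -0.4788, 0.2472]
orientation: [0.197, 0.679, -0.196, 0.679]
ft_force: [0.1, 0.9, -0.4]
finger_gap: 0.0854
```

Call:
jog_arm --plan '[{"linear": [-4,0,0],"angular": [-0.142,0,0],"grip": 1},{"linear": [-4,0,0],"angular": [-0.142,0,0],"grip": 1},{"linear": [-4,0,0],"angular": [-0.142,0,0],"grip": 1},{"linear": [-4,0,0],"angular": [-0.142,0,0],"grip": 1},{"linear": [0,0,0],"angular": [0,0,0],"grip": 1}]'

```text
time_s: 1.05
position: [0.215, -0.4791, 0.2635]
orientation: [-0.0, 0.707, -0.0, 0.707]
ft_force: [0.2, -0.4, 0.5]
finger_gap: 0.0852
```

```bash
cat > m3.py <<'E'
import io,contextlib
with contextlib.redirect_stdout(io.StringIO()): from m2 import *
f=lambda n,X,Y:(230+(X-3.5)/8,179+(Y-3.5)/8) if n=='scene' else (195+(X-3.5)/8,195+(Y-328-3.5)/8)
F=[P('scene',*f('scene',490,107),.03),P('side',*f('side',90,443),.03)];H=[P('scene',*f('scene',252,143),.03),P('side',*f('side',390,475),.03)]
print('foot end',F,'bowl end',H)
for a,b in zip(F,H): d=b-a;print(np.linalg.norm(d),np.arctan2(d[1],d[0]))
E
python3 m3.py
```

```text
foot end [array([0.4576, 0.0147, 0.03  ]), array([0.4584, 0.0114, 0.03  ])] bowl end [array([ 0.5429, -0.0156,  0.03  ]), array([ 0.5467, -0.0139,  0.03  ])]
0.09052171010315706 -0.34131479442945095
0.09185303478927628 -0.27904737832142557
```

Call:
jog_arm --plan '[{"linear": [0,30,40],"angular": [0,0,0],"grip": 1},{"linear": [0,30,40],"angular": [0,0,0],"grip": 1},{"linear": [0,30,40],"angular": [0,0,0],"grip": 1},{"linear": [0,30,40],"angular": [0,0,0],"grip": 1},{"linear": [0,30,40],"angular": [0,0,0],"grip": 1}]'

```text
time_s: 1.55
position: [0.4164, -0.3277, 0.263]
orientation: [0.002, 0.707, -0.002, 0.707]
ft_force: [0.9, -0.8, 1.6]
finger_gap: 0.0852
```

Call:
jog_arm --plan '[{"linear": [0,30,40],"angular": [0,0,0],"grip": 1},{"linear": [0,29,40],"angular": [0,0,0],"grip": 1},{"linear": [0,0,0],"angular": [0,0,0],"grip": 1}]'

```text
time_s: 1.85
position: [0.4989, -0.2661, 0.2625]
orientation: [0.0, 0.707, 0.001, 0.707]
ft_force: [0.5, -0.8, -0.0]
finger_gap: 0.0853
```

```bash
python3 - <<'E'
from h import *
import pickle
im=get_image('wrist');pickle.dump(im,open('w1.pkl','wb'));cv2.imwrite('pics/w1.png',cv2.resize(im['img'],(800,600),interpolation=cv2.INTER_CUBIC))
print(im['world_from_camera'].round(3))
E
```

```text
[[ 1.    -0.    -0.001  0.501]
 [ 0.001  0.951  0.31  -0.186]
 [ 0.001 -0.31   0.951  0.405]
 [ 0.     0.     0.     1.   ]]
```

View pics/w1.png

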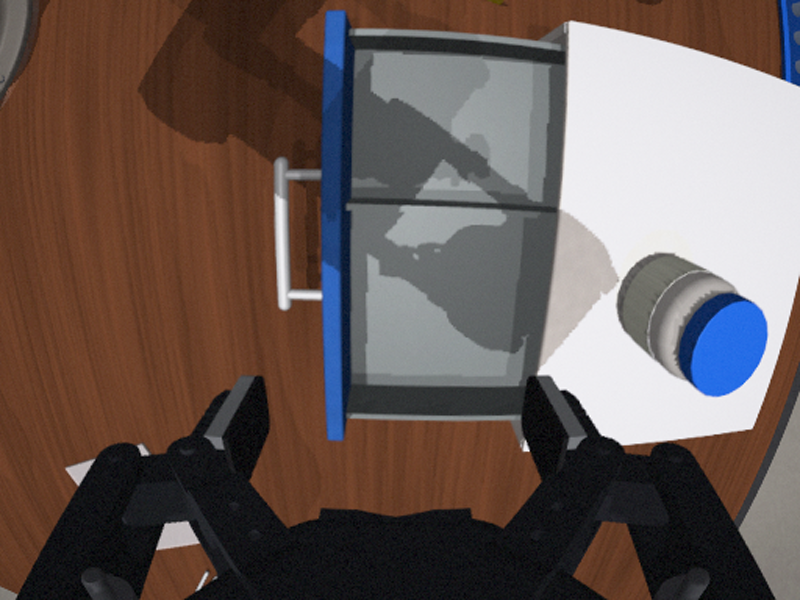

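Wrist view of the drawer. The blue front's top edge runs (327,12)-(327,440), and the unit's top front edge runs (570,21)-(523,450). The divider is at (347,204)-(556,209), the side walls at about y=32 and y=417, the bar handle at (282,160)-(285,308), and the jar is clear at (690,320).

```bash
python3 - <<'E'
from h import *
import pickle
im=pickle.load(open('w1.pkl','rb'))
Q=lambda x,y,z:onz(im,x*.64,y*.64,z,True)[:2].round(4)
for n,x,y,z in(('front out L',327,12,.094),('front out mid',323,220,.094),('front out R',327,440,.094),('unit L',570,21,.105),('unit mid',558,210,.105),('unit R',523,450,.105),('div a',347,204,.06),('div b',556,209,.06),('side L a',350,30,.07),('side L b',563,42,.07),('side R a',350,418,.07),('side R b',521,421,.07),('handle1',281,160,.066),('handle2',285,308,.066)):print(n,Q(x,y,z))
E
```

```text
front out L [ 0.4561 -0.0931]
front out mid [ 0.4521 -0.2364]
front out R [ 0.4452 -0.4164]
unit L [ 0.6174 -0.0951]
unit mid [ 0.6115 -0.2261]
unit R [ 0.6069 -0.4216]
div a [ 0.4653 -0.23  ]
div b [ 0.6263 -0.2313]
side L a [ 0.4693 -0.1007]
side L b [ 0.6249 -0.1021]
side R a [ 0.4627 -0.4098]
side R b [ 0.6128 -0.4159]
handle1 [ 0.4174 -0.1951]
handle2 [ 0.4141 -0.3105]
```

Call:
jog_arm --plan '[{"linear": [0,49,6],"angular": [0,0,0],"grip": 1},{"linear": [0,49,6],"angular": [0,0,0],"grip": 1},{"linear": [0,49,6],"angular": [0,0,0],"grip": 1},{"linear": [0,49,6],"angular": [0,0,0],"grip": 1},{"linear": [0,0,0],"angular": [0,0,0],"grip": 1}]'

```text
time_s: 2.4
position: [0.5188, -0.0702, 0.2633]
orientation: [0.0, 0.707, 0.001, 0.707]
ft_force: [-0.3, -0.3, 0.4]
finger_gap: 0.0853
```

```bash
python3 - <<'E'
from h import *
import pickle
im=get_image('wrist');pickle.dump(im,open('w2.pkl','wb'))
m=cv2.inRange(cv2.cvtColor(im['img'],cv2.COLOR_BGR2HSV),np.array((20,130,60)),np.array((35,255,255)))
ct=max(cv2.findContours(m,0,1)[0],key=cv2.contourArea)
w=np.array([onz(im,*p[0],.03,True)[:2] for p in ct]).astype(np.float32)*1000
print(len(ct),cv2.minAreaRect(w))
x,y,ww,h=cv2.boundingRect(ct);print(x,y,ww,h,im['world_from_camera'][:3,3])
# handle points: distal from bowl, by slices along main axis
q=cv2.approxPolyDP(w,4,True)[:,0];print(q.round(1))
E
```

```text
306 ((529.0103149414062, -8.46551513671875), (51.787288665771484, 150.63174438476562), 72.24312591552734)
201 81 121 64 [0.52101221 0.0094721  0.40624007]
[[ 4.585e+02  1.830e+01]
 [ 4.607e+02 -2.200e+00]
 [ 4.747e+02 -1.000e-01]
 [ 5.401e+02 -2.080e+01]
 [ 5.402e+02 -3.870e+01]
 [ 5.936e+02 -5.360e+01]
 [ 5.893e+02 -4.450e+01]
 [ 6.064e+02 -6.400e+00]
 [ 5.586e+02  8.700e+00]
 [ 5.462e+02 -5.500e+00]
 [ 4.812e+02  1.500e+01]
 [ 4.713e+02  2.550e+01]]
```

Call:
jog_arm --plan '[{"linear": [0,49,7],"angular": [0,0,0],"grip": 1},{"linear": [0,49,7],"angular": [0,0,0],"grip": 1},{"linear": [0,49,7],"angular": [0,0,0],"grip": 1},{"linear": [0,49,7],"angular": [0,0,0],"grip": 1},{"linear": [0,49,7],"angular": [0,0,0],"grip": 1}]'

```text
time_s: 2.95
position: [0.5553, 0.1698, 0.2632]
orientation: [0.002, 0.707, -0.003, 0.707]
ft_force: [1.5, -0.7, 0.8]
finger_gap: 0.0857
```

Call:
jog_arm --plan '[{"linear": [0,49,6],"angular": [0,0,0],"grip": 1},{"linear": [0,45,6],"angular": [0,0,0],"grip": 1},{"linear": [0,0,0],"angular": [0,0,0],"grip": 1}]'

```text
time_s: 3.25
position: [0.5673, 0.2673, 0.2621]
orientation: [0.0, 0.707, 0.0, 0.707]
ft_force: [-0.8, -0.7, -0.1]
finger_gap: 0.0853
```

```bash
python3 - <<'E'
from h import *
import pickle
im=get_image('wrist');pickle.dump(im,open('w3.pkl','wb'));cv2.imwrite('pics/w3.png',cv2.resize(im['img'],(800,600),interpolation=cv2.INTER_CUBIC))
E
```

```text
(no output)
```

View pics/w3.png

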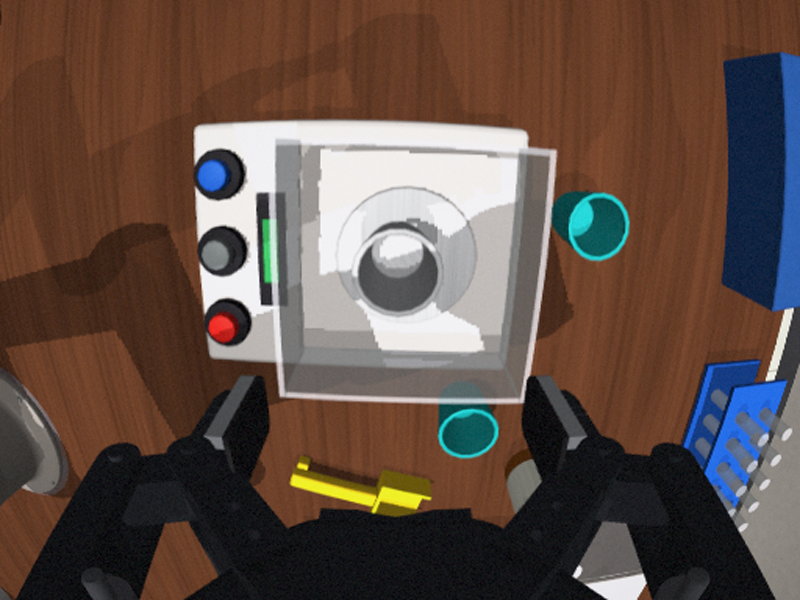

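The wrist view over the balance shows the cup rim centred at (399,273), the pan at (406,243), and key tops at blue (212,174), grey (213,250) and red (221,327). The shield rim spans (277,140)-(555,400).

```bash
python3 - <<'E'
from h import *
import pickle
im=pickle.load(open('w3.pkl','rb'))
Q=lambda x,y,z:onz(im,x*.64,y*.64,z,True)[:2].round(4)
print('cup',Q(399,273,.137),Q(357,273,.137),Q(442,273,.137),'top/bot',Q(399,230,.137),Q(399,318,.137),'pan',Q(406,241,.075))
print('rim',[Q(*p,.135) for p in((277,139),(555,150),(524,402),(282,397))])
for n,p in(('blue',(212,174)),('grey',(213,250)),('red',(221,327))):print(n,Q(*p,.082))
h=cv2.cvtColor(im['img'],cv2.COLOR_BGR2HSV)
for n,lo,hi,r in(('blue',(100,130,50),(130,255,255),(190,140,250,210)),('red',(0,150,80),(8,255,255),(200,295,255,350))):
    m=cv2.inRange(h,np.array(lo),np.array(hi));x0,y0,x1,y1=[int(a*.64) for a in r];z=np.zeros_like(m);z[y0:y1,x0:x1]=m[y0:y1,x0:x1]
    M=cv2.moments(z,True);print(n,M['m00'],onz(im,M['m10']/M['m00'],M['m01']/M['m00'],.08,True))
E
```

```text
cup [0.5717 0.2713] [0.5465 0.2713] [0.5976 0.2713] top/bot [0.5717 0.2975] [0.5718 0.2424] pan [0.5773 0.2779]
rim [array([0.5007, 0.3525]), array([0.6645, 0.3474]), array([0.6591, 0.178 ]), array([0.4916, 0.1827])]
blue [0.4366 0.3314]
grey [0.4328 0.2745]
red [0.4318 0.2123]
blue 352.0 [0.43670577 0.3306955  0.08      ]
red 268.0 [0.43205684 0.21176993 0.08      ]
```

Call:
jog_arm --plan '[{"linear": [35,3,4],"angular": [0,0,0],"grip": 1},{"linear": [40,0,0],"angular": [0,0,0],"grip": 1},{"linear": [40,0,0],"angular": [0,0,0],"grip": 1},{"linear": [30,0,0],"angular": [0,0,0],"grip": 1},{"linear": [19,0,0],"angular": [0,0,0],"grip": 1}]'

```text
time_s: 3.8
position: [0.5704, 0.2637, 0.0964]
orientation: [0.001, 0.708, -0.003, 0.706]
ft_force: [-0.0, -0.7, 0.6]
finger_gap: 0.0853
```

Call:
jog_arm --plan '[{"linear": [0,0,0],"angular": [0,0,0],"grip": 0.7},{"linear": [0,0,0],"angular": [0,0,0],"grip": 0.6},{"linear": [0,0,0],"angular": [0,0,0],"grip": 0.4},{"linear": [0,0,0],"angular": [0,0,0],"grip": 0.4},{"linear": [0,0,0],"angular": [0,0,0],"grip": 0.4}]'

```text
time_s: 4.3
position: [0.5717, 0.2676, 0.1007]
orientation: [0.001, 0.706, -0.0, 0.708]
ft_force: [1.3, -1.4, 3.1]
finger_gap: 0.0536
```

Call:
jog_arm --plan '[{"linear": [-5,0,0],"angular": [0,0,0],"grip": 0.3},{"linear": [-20,0,0],"angular": [0,0,0],"grip": 0.3},{"linear": [-35,0,0],"angular": [0,0,0],"grip": 0.3},{"linear": [-35,0,0],"angular": [0,0,0],"grip": 0.3},{"linear": [-20,0,0],"angular": [0,0,0],"grip": 0.3}]'

```text
time_s: 4.8
position: [0.5713, 0.2682, 0.2178]
orientation: [0.001, 0.706, 0.0, 0.708]
ft_force: [0.8, 0.5, -1.5]
finger_gap: 0.0536
```

Call:
jog_arm --plan '[{"linear": [-5,-20,-1],"angular": [0,0,0],"grip": 0.3},{"linear": [0,-40,-3],"angular": [0,0,0],"grip": 0.3},{"linear": [0,-42,-3],"angular": [0,0,0],"grip": 0.3},{"linear": [0,-42,-3],"angular": [0,0,0],"grip": 0.3},{"linear": [0,-42,-3],"angular": [0,0,0],"grip": 0.3}]'

```text
time_s: 5.3
position: [0.5569, 0.0805, 0.2196]
orientation: [0.0, 0.707, -0.0, 0.707]
ft_force: [0.7, 0.0, -1.8]
finger_gap: 0.054
```

Call:
jog_arm --plan '[{"linear": [0,-42,-3],"angular": [0,0,0],"grip": 0.3},{"linear": [0,-42,-3],"angular": [0,0,0],"grip": 0.3},{"linear": [0,-42,-3],"angular": [0,0,0],"grip": 0.3},{"linear": [0,-42,-3],"angular": [0,0,0],"grip": 0.3},{"linear": [0,-40,-3],"angular": [0,0,0],"grip": 0.3}]'

```text
time_s: 5.8
position: [0.5418, -0.1278, 0.2197]
orientation: [0.0, 0.707, -0.0, 0.707]
ft_force: [0.6, -0.0, -1.5]
finger_gap: 0.0539
```

Call:
jog_arm --plan '[{"linear": [0,-30,-1],"angular": [0,0,0],"grip": 0.3},{"linear": [0,-12,0],"angular": [0,0,0],"grip": 0.3},{"linear": [0,0,0],"angular": [0,0,0],"grip": 0.3}]'

```text
time_s: 6.1
position: [0.5411, -0.1694, 0.2193]
orientation: [0.001, 0.707, -0.001, 0.707]
ft_force: [0.6, 0.4, -1.1]
finger_gap: 0.0541
```

Call:
jog_arm --plan '[{"linear": [30,0,0],"angular": [0,0,0],"grip": 0.3},{"linear": [40,0,0],"angular": [0,0,0],"grip": 0.3},{"linear": [40,0,0],"angular": [0,0,0],"grip": 0.3},{"linear": [35,0,0],"angular": [0,0,0],"grip": 0.3},{"linear": [20,0,0],"angular": [0,0,0],"grip": 0.3}]'

```text
time_s: 6.6
position: [0.54, -0.1656, 0.0516]
orientation: [0.001, 0.708, 0.001, 0.706]
ft_force: [-0.0, -0.5, -1.4]
finger_gap: 0.0543
```

Call:
jog_arm --plan '[{"linear": [2,0,0],"angular": [0,0,0],"grip": 0.3},{"linear": [2,0,0],"angular": [0,0,0],"grip": 0.3},{"linear": [0,0,0],"angular": [0,0,0],"grip": 0.3}]'

```text
time_s: 6.9
position: [0.5422, -0.168, 0.0516]
orientation: [-0.0, 0.706, -0.0, 0.708]
ft_force: [-0.2, 0.9, -1.0]
finger_gap: 0.054
```

```bash
python3 - <<'E'
from h import *
im=get_image('wrist');cv2.imwrite('pics/w4.png',cv2.resize(im['img'],(640,480),interpolation=cv2.INTER_CUBIC))
s=get_state();print(s['position'],s['ft_force'])
E
```

```text
[ 0.54233437 -0.16820053  0.05185534] [-0.56758809 -0.0643338  -1.50608151]
```

View pics/w4.png

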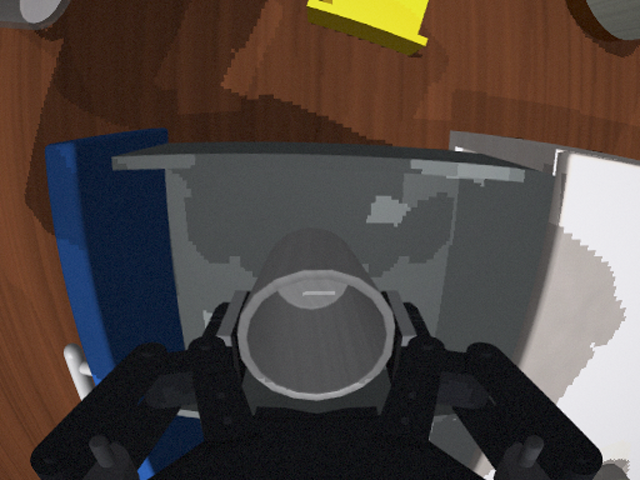

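The view shows the cup upright between the pads, rim at (317,335), centred in the narrow bay over the floor. I lower gently until it touches.

Call:
jog_arm --plan '[{"linear": [2,0,0],"angular": [0,0,0],"grip": 0.3},{"linear": [2,0,0],"angular": [0,0,0],"grip": 0.3},{"linear": [1,0,0],"angular": [0,0,0],"grip": 0.3},{"linear": [0,0,0],"angular": [0,0,0],"grip": 0.3}]'

```text
time_s: 7.35
position: [0.5412, -0.1684, 0.0453]
orientation: [0.0, 0.707, -0.0, 0.707]
ft_force: [-0.5, 0.4, -1.7]
finger_gap: 0.0543
```

Call:
jog_arm --plan '[{"linear": [1,0,0],"angular": [0,0,0],"grip": 0.3},{"linear": [0,0,0],"angular": [0,0,0],"grip": 0.3}]'

```text
time_s: 7.55
position: [0.5412, -0.1684, 0.0442]
orientation: [0.0, 0.707, -0.0, 0.707]
ft_force: [0.1, 0.3, -1.8]
finger_gap: 0.0536
```

Call:
jog_arm --plan '[{"linear": [1,0,0],"angular": [0,0,0],"grip": 0.3},{"linear": [0,0,0],"angular": [0,0,0],"grip": 0.3}]'

```text
time_s: 7.75
position: [0.5415, -0.1685, 0.0438]
orientation: [0.0, 0.707, -0.0, 0.707]
ft_force: [-1.2, 0.6, 2.4]
finger_gap: 0.0539
```

Call:
jog_arm --plan '[{"linear": [0,0,0],"angular": [0,0,0],"grip": 0.68},{"linear": [0,0,0],"angular": [0,0,0],"grip": 0.75},{"linear": [0,0,0],"angular": [0,0,0],"grip": 0.85},{"linear": [0,0,0],"angular": [0,0,0],"grip": 0.85}]'

```text
time_s: 8.15
position: [0.5413, -0.1684, 0.0433]
orientation: [0.0, 0.707, -0.0, 0.707]
ft_force: [-0.5, 0.4, 0.4]
finger_gap: 0.0722
```

Call:
jog_arm --plan '[{"linear": [-10,0,0],"angular": [0,0,0],"grip": 0.85},{"linear": [-30,0,0],"angular": [0,0,0],"grip": 0.85},{"linear": [-40,0,0],"angular": [0,0,0],"grip": 0.85},{"linear": [-30,0,0],"angular": [0,0,0],"grip": 0.85}]'

```text
time_s: 8.55
position: [0.5417, -0.1685, 0.1562]
orientation: [-0.0, 0.706, -0.001, 0.708]
ft_force: [-0.4, 0.5, -0.3]
finger_gap: 0.0727
```

```bash
python3 - <<'E'
from h import *
im=get_image('side');cv2.imwrite('pics/s5.png',cv2.resize(im['img'][180:384,150:420],None,fx=2.2,fy=2.2,interpolation=cv2.INTER_CUBIC))
s=get_state();print(s['position'],s['ft_force'],s['joints'].round(2))
E
```

```text
[ 0.54397118 -0.16947046  0.16113812] [ 2.07215274 -1.17143282  4.59117046] [-0.44  0.48  1.51 -0.    1.14 -0.44]
```

View pics/s5.png

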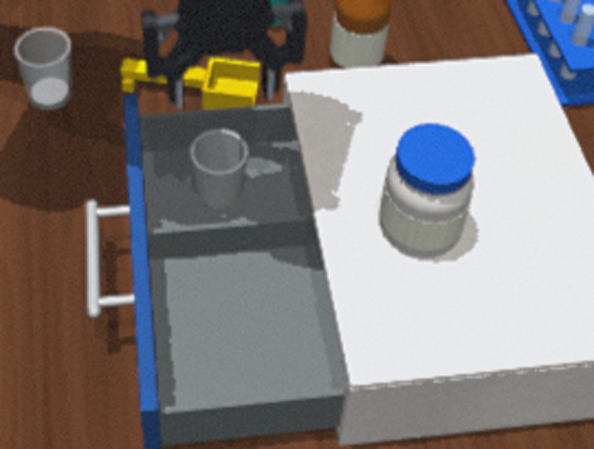

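The side view shows the steel cup upright in the narrow bay at (218,170) in the crop, with jar, bottle and beaker in place. Next is the scoop: grip point (0.5176, -0.005), yaw -0.31.

Call:
jog_arm --plan '[{"linear": [0,0,0],"angular": [-0.14,0,0],"grip": 0.6},{"linear": [0,0,0],"angular": [-0.14,0,0],"grip": 0.6},{"linear": [0,0,0],"angular": [-0.14,0,0],"grip": 0.6},{"linear": [0,0,0],"angular": [-0.14,0,0],"grip": 0.6},{"linear": [0,0,0],"angular": [-0.14,0,0],"grip": 0.6}]'

```text
time_s: 9.1
position: [0.5413, -0.1683, 0.1539]
orientation: [-0.244, 0.663, 0.244, 0.664]
ft_force: [-1.1, 0.3, 0.0]
finger_gap: 0.0515
```

Call:
jog_arm --plan '[{"linear": [0,0,0],"angular": [-0.14,0,0],"grip": 0.6},{"linear": [0,0,0],"angular": [-0.14,0,0],"grip": 0.6},{"linear": [0,0,0],"angular": [-0.14,0,0],"grip": 0.6},{"linear": [0,0,0],"angular": [-0.141,0,0],"grip": 0.6}]'

```text
time_s: 9.5
position: [0.5413, -0.1683, 0.1538]
orientation: [-0.418, 0.57, 0.418, 0.57]
ft_force: [-0.2, 0.5, 0.9]
finger_gap: 0.0513
```

Call:
jog_arm --plan '[{"linear": [0,18,37],"angular": [0,0,0],"grip": 0.6},{"linear": [0,18,37],"angular": [0,0,0],"grip": 0.6},{"linear": [0,18,37],"angular": [0,0,0],"grip": 0.6},{"linear": [0,18,37],"angular": [0,0,0],"grip": 0.6},{"linear": [0,0,0],"angular": [0,0,0],"grip": 0.6}]'

```text
time_s: 10.0
position: [0.5169, -0.0012, 0.1539]
orientation: [-0.417, 0.57, 0.418, 0.571]
ft_force: [-0.1, -0.1, -0.5]
finger_gap: 0.0512
```

```bash
cat >> h.py <<'E'
def delta(p,phi):
    "tool-frame shift (mm) and turn to bring TCP to p with jaw angle phi; shift is given after the turn"
    s=get_state();M=R.from_quat(s['orientation']).as_matrix();f=np.arctan2(M[1,2],M[0,2])
    g=phi-f;M2=R.from_rotvec([0,0,g]).as_matrix()@M
    print('pos',s['position'].round(4),'jaw',f.round(3),'F',s['ft_force'].round(1),'gap',round(s['finger_gap'],4),'down axis',M[:,0].round(3));print('turn x',-round(g,3),'then shift',((np.array(p)-s['position'])@M2*1000).round(1),'t',s['time_s'])
E
python3 -c "
from h import *
delta([.5176,-.0048,.006],1.261)"
```

```text
pos [ 0.5169 -0.0012  0.1539] jaw 1.265 F [-0.1 -0.1 -0.5] gap 0.0512 down axis [-0.     0.001 -1.   ]
turn x 0.004 then shift [147.9  -1.8  -3.3] t 10.0
```

Call:
jog_arm --plan '[{"linear": [30,-2,-3],"angular": [0,0,0],"grip": 0.6},{"linear": [40,0,0],"angular": [0,0,0],"grip": 0.6},{"linear": [40,0,0],"angular": [0,0,0],"grip": 0.6},{"linear": [25,0,0],"angular": [0,0,0],"grip": 0.6},{"linear": [8,0,0],"angular": [0,0,0],"grip": 0.6}]'

```text
time_s: 10.5
position: [0.5176, -0.0092, 0.0081]
orientation: [-0.415, 0.573, 0.417, 0.57]
ft_force: [0.5, -0.4, 0.8]
finger_gap: 0.0513
```

Call:
jog_arm --plan '[{"linear": [3,0,0],"angular": [0,0,0],"grip": 0.5},{"linear": [0,0,0],"angular": [0,0,0],"grip": 0.35},{"linear": [0,0,0],"angular": [0,0,0],"grip": 0.1},{"linear": [0,0,0],"angular": [0,0,0],"grip": 0.1},{"linear": [0,0,0],"angular": [0,0,0],"grip": 0.1}]'

```text
time_s: 11.0
position: [0.5202, -0.0091, 0.0089]
orientation: [-0.418, 0.571, 0.416, 0.572]
ft_force: [-0.4, 0.3, 6.1]
finger_gap: 0.017
```

```bash
python3 -c "
from h import *
delta([.5176,-.0048,.006],1.261)"
```

```text
pos [ 0.5202 -0.0091  0.0089] jaw 1.26 F [-0.4  0.3  6.1] gap 0.017 down axis [ 0.003 -0.001 -1.   ]
turn x -0.001 then shift [2.9 3.8 3.3] t 11.0
```

Call:
jog_arm --plan '[{"linear": [-3,0,0],"angular": [0,0,0],"grip": 0.1},{"linear": [-20,0,0],"angular": [0,0,0],"grip": 0.1},{"linear": [-35,0,0],"angular": [0,0,0],"grip": 0.1},{"linear": [-40,0,0],"angular": [0,0,0],"grip": 0.1},{"linear": [-40,0,0],"angular": [0,0,0],"grip": 0.1}]'

```text
time_s: 11.5
position: [0.5184, -0.0087, 0.1469]
orientation: [-0.416, 0.572, 0.417, 0.571]
ft_force: [0.0, -0.7, -1.0]
finger_gap: 0.017
```

Call:
jog_arm --plan '[{"linear": [-12,0,0],"angular": [0,0,0],"grip": 0.1},{"linear": [0,0,0],"angular": [0,0,0],"grip": 0.1}]'

```text
time_s: 11.7
position: [0.5199, -0.0089, 0.1593]
orientation: [-0.418, 0.57, 0.416, 0.572]
ft_force: [0.9, -0.0, -1.1]
finger_gap: 0.0169
```

```bash
python3 - <<'E'
from h import *
import pickle
im=get_image('wrist');pickle.dump(im,open('w6.pkl','wb'));a=cv2.resize(im['img'],(480,360))
b=get_image('side');pickle.dump(b,open('s6.pkl','wb'))
cv2.imwrite('pics/w6.png',np.vstack([a,cv2.resize(b['img'][80:280,100:367],(480,240*3//2))[:240]]))
delta([.536,-.3107,.16],-.033)
E
```

```text
pos [ 0.5181 -0.0087  0.1562] jaw 1.26 F [-0.4 -0.2 -0.9] gap 0.0169 down axis [-0.002  0.    -1.   ]
turn x 1.293 then shift [  -4.4 -301.2   27.8] t 11.8
```

View pics/w6.png

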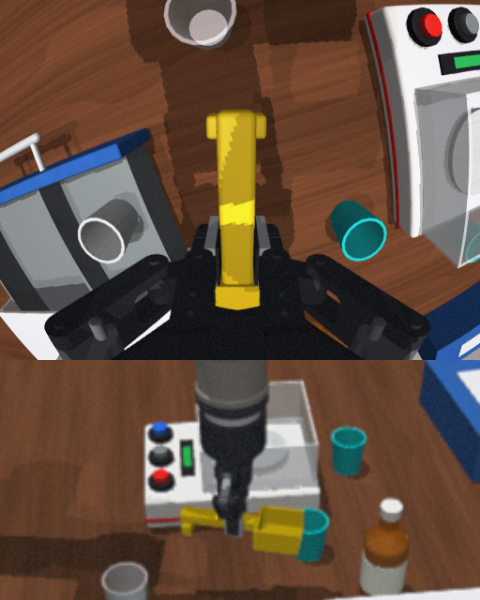

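The scoop is held level: the handle points straight from the pads to its foot at (236,110) in the wrist view, and the side view shows it horizontal. Next I check where along the scoop it is held.

```bash
python3 - <<'E'
from h import *
import pickle
im=pickle.load(open('w6.pkl','rb'));s=get_state()
m=cv2.inRange(cv2.cvtColor(im['img'],cv2.COLOR_BGR2HSV),np.array((20,130,60)),np.array((35,255,255)))
y,x=np.nonzero(m);print(y.min(),x[y==y.min()])
for zz in (.177,):
    p=onz(im,x[y<=y.min()+1].mean(),y.min(),zz,True);print(p,np.linalg.norm((p-s['position'])[:2]),'dir',np.arctan2(*(s['position']-p)[1::-1]))
    q=[onz(im,x[y==r].mean(),r,zz,True) for r in(y.min()+30,y.min()+60,y.min()+80)];print(np.round(q,4),[np.arctan2(*(b-p)[1::-1]).round(3) for b in q])
E
```

```text
117 [237 238 239 240 241 242 243 244 245 246 247 248 249 250 251 252 253 254
 255 256 257 258 259 260 261 262 263 264 265 266]
[0.45555273 0.01193822 0.177     ] 0.06588648335800673 dir -0.31884996132594823
[[0.4677 0.0079 0.177 ]
 [0.4805 0.004  0.177 ]
 [0.4894 0.0011 0.177 ]] [np.float64(-0.321), np.float64(-0.308), np.float64(-0.309)]
```

Call:
jog_arm --plan '[{"linear": [0,0,0],"angular": [0.144,0,0],"grip": 0.1},{"linear": [0,0,0],"angular": [0.144,0,0],"grip": 0.1},{"linear": [0,0,0],"angular": [0.144,0,0],"grip": 0.1},{"linear": [0,0,0],"angular": [0.144,0,0],"grip": 0.1},{"linear": [0,0,0],"angular": [0.144,0,0],"grip": 0.1}]'

```text
time_s: 12.3
position: [0.5177, -0.0087, 0.1548]
orientation: [-0.186, 0.684, 0.187, 0.681]
ft_force: [-0.1, 0.3, -0.7]
finger_gap: 0.0167
```

Call:
jog_arm --plan '[{"linear": [0,0,0],"angular": [0.144,0,0],"grip": 0.1},{"linear": [0,0,0],"angular": [0.144,0,0],"grip": 0.1},{"linear": [0,0,0],"angular": [0.144,0,0],"grip": 0.1},{"linear": [0,0,0],"angular": [0.141,0,0],"grip": 0.1}]'

```text
time_s: 12.7
position: [0.5177, -0.0087, 0.1548]
orientation: [0.014, 0.709, -0.014, 0.705]
ft_force: [0.4, 0.7, -0.4]
finger_gap: 0.017
```

Call:
jog_arm --plan '[{"linear": [-1,-38,3],"angular": [0,0,0],"grip": 0.1},{"linear": [0,-40,4],"angular": [0,0,0],"grip": 0.1},{"linear": [0,-40,4],"angular": [0,0,0],"grip": 0.1},{"linear": [0,-40,4],"angular": [0,0,0],"grip": 0.1},{"linear": [0,-40,4],"angular": [0,0,0],"grip": 0.1}]'

```text
time_s: 13.2
position: [0.5303, -0.2084, 0.1557]
orientation: [0.012, 0.708, -0.011, 0.706]
ft_force: [1.4, 0.2, 0.8]
finger_gap: 0.0169
```

Call:
jog_arm --plan '[{"linear": [0,-40,4],"angular": [0,0,0],"grip": 0.1},{"linear": [0,-40,3],"angular": [0,0,0],"grip": 0.1},{"linear": [0,-25,2],"angular": [0,0,0],"grip": 0.1},{"linear": [0,0,0],"angular": [0,0,0],"grip": 0.1},{"linear": [0,0,0],"angular": [0,0,0],"grip": 0.1}]'

```text
time_s: 13.7
position: [0.5359, -0.3122, 0.1557]
orientation: [0.013, 0.708, -0.011, 0.706]
ft_force: [-0.5, 0.1, -1.1]
finger_gap: 0.0165
```

```bash
python3 - <<'E'
from h import *
import pickle
im=get_image('wrist');pickle.dump(im,open('w7.pkl','wb'));cv2.imwrite('pics/w7.png',cv2.resize(im['img'],(640,480),interpolation=cv2.INTER_CUBIC))
delta([.536,-.313,.028],-.033)
E
```

```text
pos [ 0.5362 -0.3115  0.1563] jaw -0.033 F [ 0.3  0.6 -1.7] gap 0.0168 down axis [-0.003  0.003 -1.   ]
turn x -0.0 then shift [128.3  -1.8   0.2] t 13.75
```

View pics/w7.png

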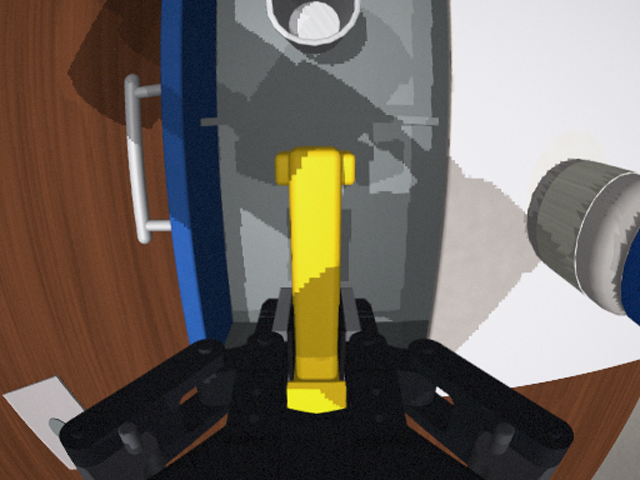

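The scoop is over the wide bay, aligned with the drawer front: foot end at (316,150), divider at row 121. I check both in metres.

```bash
python3 - <<'E'
from h import *
import pickle
im=pickle.load(open('w7.pkl','rb'))
Q=lambda x,y,z:onz(im,x*.8,y*.8,z,True).round(4)
print('div top',Q(210,119,.06),Q(210,125,.06),Q(425,119,.06),Q(425,125,.06));print('foot',Q(316,150,.177),'tcp',get_state()['position'])
E
```

```text
div top [ 0.4717 -0.2298  0.06  ] [ 0.4714 -0.2337  0.06  ] [ 0.6112 -0.2345  0.06  ] [ 0.6112 -0.2384  0.06  ]
foot [ 0.5405 -0.2437  0.177 ] tcp [ 0.53618948 -0.3115224   0.15630919]
```

Call:
jog_arm --plan '[{"linear": [20,-2,0],"angular": [0,0,0],"grip": 0.1},{"linear": [35,0,0],"angular": [0,0,0],"grip": 0.1},{"linear": [35,0,0],"angular": [0,0,0],"grip": 0.1},{"linear": [20,0,0],"angular": [0,0,0],"grip": 0.1},{"linear": [8,0,0],"angular": [0,0,0],"grip": 0.1}]'

```text
time_s: 14.25
position: [0.5356, -0.312, 0.0374]
orientation: [0.012, 0.709, -0.01, 0.705]
ft_force: [-0.2, 0.5, -0.9]
finger_gap: 0.0166
```

Call:
jog_arm --plan '[{"linear": [2,0,0],"angular": [0,0,0],"grip": 0.1},{"linear": [2,0,0],"angular": [0,0,0],"grip": 0.1},{"linear": [0,0,0],"angular": [0,0,0],"grip": 0.1},{"linear": [0,0,0],"angular": [0,0,0],"grip": 0.1}]'

```text
time_s: 14.65
position: [0.5375, -0.315, 0.0375]
orientation: [0.011, 0.706, -0.012, 0.708]
ft_force: [0.1, 0.0, -1.7]
finger_gap: 0.0166
```

```bash
python3 - <<'E'
from h import *
delta([.536,-.3135,.027],-.033)
E
```

```text
pos [ 0.5375 -0.315   0.0375] jaw -0.033 F [ 0.1  0.  -1.7] gap 0.0166 down axis [ 0.002 -0.001 -1.   ]
turn x 0.0 then shift [10.5  1.4 -1.5] t 14.65
```

Call:
jog_arm --plan '[{"linear": [2,1,-1],"angular": [0,0,0],"grip": 0.1},{"linear": [2,0,0],"angular": [0,0,0],"grip": 0.1},{"linear": [2,0,0],"angular": [0,0,0],"grip": 0.1},{"linear": [0,0,0],"angular": [0,0,0],"grip": 0.1},{"linear": [0,0,0],"angular": [0,0,0],"grip": 0.1}]'

```text
time_s: 15.15
position: [0.5359, -0.3136, 0.0302]
orientation: [0.012, 0.707, -0.012, 0.707]
ft_force: [0.7, -0.2, 0.3]
finger_gap: 0.0164
```

Call:
jog_arm --plan '[{"linear": [1,0,0],"angular": [0,0,0],"grip": 0.1},{"linear": [1,0,0],"angular": [0,0,0],"grip": 0.1},{"linear": [0,0,0],"angular": [0,0,0],"grip": 0.1}]'

```text
time_s: 15.45
position: [0.5358, -0.3135, 0.0281]
orientation: [0.012, 0.707, -0.012, 0.707]
ft_force: [-0.2, -1.1, -0.9]
finger_gap: 0.0165
```

Call:
jog_arm --plan '[{"linear": [1,0,0],"angular": [0,0,0],"grip": 0.1},{"linear": [0,0,0],"angular": [0,0,0],"grip": 0.1}]'

```text
time_s: 15.65
position: [0.5359, -0.3136, 0.0272]
orientation: [0.012, 0.707, -0.012, 0.707]
ft_force: [0.3, -0.0, -0.3]
finger_gap: 0.0168
```

Call:
jog_arm --plan '[{"linear": [1,0,0],"angular": [0,0,0],"grip": 0.1},{"linear": [0,0,0],"angular": [0,0,0],"grip": 0.1}]'

```text
time_s: 15.85
position: [0.5361, -0.3137, 0.0269]
orientation: [0.011, 0.707, -0.012, 0.707]
ft_force: [-0.9, 0.9, 4.1]
finger_gap: 0.0165
```

Call:
jog_arm --plan '[{"linear": [0.5,0,0],"angular": [0,0,0],"grip": 0.1},{"linear": [0,0,0],"angular": [0,0,0],"grip": 0.1}]'

```text
time_s: 16.05
position: [0.5363, -0.3137, 0.0269]
orientation: [0.011, 0.707, -0.012, 0.707]
ft_force: [-0.3, 3.1, 7.7]
finger_gap: 0.0167
```

Call:
jog_arm --plan '[{"linear": [-0.6,0,0],"angular": [0,0,0],"grip": 0.2},{"linear": [0,0,0],"angular": [0,0,0],"grip": 0.3},{"linear": [0,0,0],"angular": [0,0,0],"grip": 0.45},{"linear": [0,0,0],"angular": [0,0,0],"grip": 0.5},{"linear": [0,0,0],"angular": [0,0,0],"grip": 0.5}]'

```text
time_s: 16.55
position: [0.5359, -0.3136, 0.0262]
orientation: [0.012, 0.707, -0.012, 0.707]
ft_force: [-0.8, 0.1, 0.1]
finger_gap: 0.0427
```

Call:
jog_arm --plan '[{"linear": [-10,0,0],"angular": [0,0,0],"grip": 0.5},{"linear": [-30,0,0],"angular": [0,0,0],"grip": 0.5},{"linear": [-40,0,0],"angular": [0,0,0],"grip": 0.5},{"linear": [-40,0,0],"angular": [0,0,0],"grip": 0.3},{"linear": [-40,0,0],"angular": [0,0,0],"grip": 0}]'

```text
time_s: 17.05
position: [0.5358, -0.3135, 0.1889]
orientation: [0.011, 0.707, -0.012, 0.707]
ft_force: [0.5, -1.6, -0.1]
finger_gap: 0.0144
```

```bash
python3 - <<'E'
from h import *
im=get_image('side');cv2.imwrite('pics/s8.png',cv2.resize(im['img'][180:384,150:420],None,fx=2.2,fy=2.2,interpolation=cv2.INTER_CUBIC))
delta([.436,.3295,.2],0)
E
```

```text
pos [ 0.5384 -0.3154  0.1967] jaw -0.033 F [ 2.2 -1.7  4.7] gap 0.007 down axis [ 0.01  -0.008 -1.   ]
turn x -0.033 then shift [  -9.3  644.8 -102.3] t 17.1
```

View pics/s8.png

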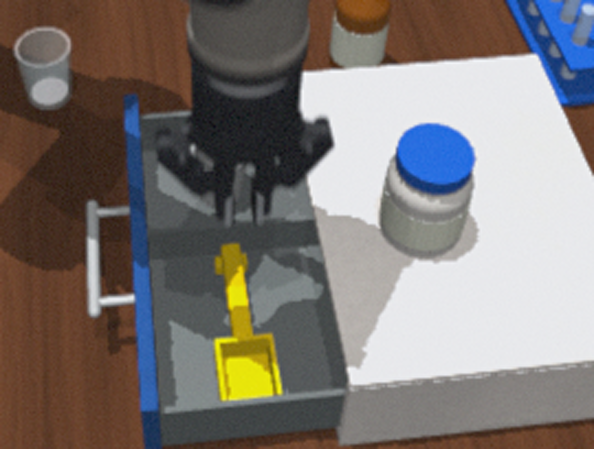

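The side view shows the scoop flat in the wide bay at (245,320) in the crop, clear of the walls. The cup is behind the gripper, and I'll check it later. Next, the keys with the fingers shut.

Call:
jog_arm --plan '[{"linear": [0,0,0],"angular": [-0.033,0,0],"grip": 0},{"linear": [0,46,-7],"angular": [0,0,0],"grip": 0},{"linear": [0,46,-7],"angular": [0,0,0],"grip": 0},{"linear": [0,46,-7],"angular": [0,0,0],"grip": 0},{"linear": [0,46,-7],"angular": [0,0,0],"grip": 0}]'

```text
time_s: 17.6
position: [0.5074, -0.128, 0.187]
orientation: [0.0, 0.707, -0.0, 0.707]
ft_force: [0.8, 0.0, -0.1]
finger_gap: -0.0002
```

Call:
jog_arm --plan '[{"linear": [0,46,-7],"angular": [0,0,0],"grip": 0},{"linear": [0,46,-7],"angular": [0,0,0],"grip": 0},{"linear": [0,46,-7],"angular": [0,0,0],"grip": 0},{"linear": [0,46,-7],"angular": [0,0,0],"grip": 0},{"linear": [0,46,-7],"angular": [0,0,0],"grip": 0}]'

```text
time_s: 18.1
position: [0.4725, 0.1022, 0.1871]
orientation: [0.0, 0.707, -0.0, 0.708]
ft_force: [0.3, -0.5, -0.1]
finger_gap: -0.0002
```

Call:
jog_arm --plan '[{"linear": [0,46,-7],"angular": [0,0,0],"grip": 0},{"linear": [0,46,-8],"angular": [0,0,0],"grip": 0},{"linear": [0,46,-8],"angular": [0,0,0],"grip": 0},{"linear": [0,46,-8],"angular": [0,0,0],"grip": 0},{"linear": [0,46,-8],"angular": [0,0,0],"grip": 0}]'

```text
time_s: 18.6
position: [0.4333, 0.3323, 0.1871]
orientation: [0.0, 0.707, 0.0, 0.708]
ft_force: [0.6, 0.5, -0.3]
finger_gap: -0.0001
```

Call:
jog_arm --plan '[{"linear": [0,0,0],"angular": [0,0,0],"grip": 0},{"linear": [0,0,0],"angular": [0,0,0],"grip": 0}]'

```text
time_s: 18.8
position: [0.4334, 0.3312, 0.1865]
orientation: [-0.001, 0.707, 0.001, 0.707]
ft_force: [0.7, -0.5, 0.8]
finger_gap: 0.0002
```

```bash
python3 - <<'E'
from h import *
import pickle
im=get_image('wrist');pickle.dump(im,open('w9.pkl','wb'))
delta([.436,.3295,.095],0)
h=cv2.cvtColor(im['img'],cv2.COLOR_BGR2HSV)
for n,lo,hi in(('blue',(100,130,50),(130,255,255)),('red',(0,150,80),(8,255,255))):
    m=cv2.inRange(h,np.array(lo),np.array(hi));k,l,st,c=cv2.connectedComponentsWithStats(m)
    for i in range(1,k):
        if st[i,4]>60: print(n,st[i].tolist(),onz(im,*c[i],.08,True).round(4))
E
```

```text
pos [0.4338 0.3302 0.1865] jaw 0.001 F [-0.2 -0.5  0.9] gap 0.0002 down axis [ 0.    -0.001 -1.   ]
turn x 0.001 then shift [91.5 -0.6  2.2] t 18.85
blue [240, 170, 27, 29, 596] [0.4356 0.3319 0.08  ]
blue [472, 275, 40, 97, 1262] [0.8542 0.0697 0.08  ]
red [0, 0, 22, 39, 491] [0.1723 0.5204 0.08  ]
red [227, 130, 222, 18, 429] [0.505  0.3754 0.08  ]
```

Call:
jog_arm --plan '[{"linear": [30,0,2],"angular": [0,0,0],"grip": 0},{"linear": [35,0,0],"angular": [0,0,0],"grip": 0},{"linear": [20,0,0],"angular": [0,0,0],"grip": 0},{"linear": [6,0,0],"angular": [0,0,0],"grip": 0},{"linear": [0,0,0],"angular": [0,0,0],"grip": 0}]'

```text
time_s: 19.35
position: [0.4362, 0.3292, 0.0952]
orientation: [0.0, 0.707, -0.001, 0.707]
ft_force: [-0.2, 0.5, -0.3]
finger_gap: 0.0002
```

Call:
jog_arm --plan '[{"linear": [3,0,0],"angular": [0,0,0],"grip": 0},{"linear": [3,0,0],"angular": [0,0,0],"grip": 0},{"linear": [3,0,0],"angular": [0,0,0],"grip": 0},{"linear": [3,0,0],"angular": [0,0,0],"grip": 0},{"linear": [0,0,0],"angular": [0,0,0],"grip": 0}]'

```text
time_s: 19.85
position: [0.4357, 0.3304, 0.0831]
orientation: [-0.0, 0.707, -0.0, 0.707]
ft_force: [-0.4, 0.3, -0.4]
finger_gap: 0.0002
```

```bash
python3 - <<'E'
from h import *
delta([.436,.3305,.076],0)
E
```

```text
pos [0.4357 0.3304 0.0831] jaw 0.0 F [-0.4  0.3 -0.4] gap 0.0002 down axis [-0. -0. -1.]
turn x 0.0 then shift [7.1 0.1 0.3] t 19.85
```

Call:
jog_arm --plan '[{"linear": [2,0,0],"angular": [0,0,0],"grip": 0},{"linear": [2,0,0],"angular": [0,0,0],"grip": 0},{"linear": [1,0,0],"angular": [0,0,0],"grip": 0},{"linear": [0,0,0],"angular": [0,0,0],"grip": 0}]'

```text
time_s: 20.25
position: [0.436, 0.3306, 0.0784]
orientation: [0.0, 0.707, 0.0, 0.707]
ft_force: [-0.3, 0.0, 3.0]
finger_gap: -0.0
```

Call:
jog_arm --plan '[{"linear": [1,0,0],"angular": [0,0,0],"grip": 0},{"linear": [1,0,0],"angular": [0,0,0],"grip": 0},{"linear": [0,0,0],"angular": [0,0,0],"grip": 0}]'

```text
time_s: 20.55
position: [0.4361, 0.3305, 0.0764]
orientation: [0.0, 0.707, 0.0, 0.707]
ft_force: [-1.2, 0.7, 3.6]
finger_gap: -0.0001
```

Call:
jog_arm --plan '[{"linear": [0.5,0,0],"angular": [0,0,0],"grip": 0},{"linear": [0,0,0],"angular": [0,0,0],"grip": 0}]'

```text
time_s: 20.75
position: [0.4361, 0.3305, 0.0761]
orientation: [0.0, 0.707, 0.0, 0.707]
ft_force: [-0.8, 1.6, 4.9]
finger_gap: -0.0002
```

Call:
jog_arm --plan '[{"linear": [0.6,0,0],"angular": [0,0,0],"grip": 0},{"linear": [0,0,0],"angular": [0,0,0],"grip": 0}]'

```text
time_s: 20.95
position: [0.4361, 0.3306, 0.076]
orientation: [0.0, 0.707, 0.0, 0.707]
ft_force: [-1.8, 0.3, 8.4]
finger_gap: 0.0004
```

Call:
jog_arm --plan '[{"linear": [-4,0,0],"angular": [0,0,0],"grip": 0},{"linear": [-15,0,0],"angular": [0,0,0],"grip": 0},{"linear": [-30,0,0],"angular": [0,0,0],"grip": 0},{"linear": [0,-40,-1],"angular": [0,0,0],"grip": 0},{"linear": [0,-40,-2],"angular": [0,0,0],"grip": 0}]'

```text
time_s: 21.45
position: [0.4329, 0.25, 0.1246]
orientation: [-0.001, 0.707, 0.001, 0.708]
ft_force: [0.2, -0.6, -0.2]
finger_gap: -0.0002
```

Call:
jog_arm --plan '[{"linear": [0,-39,-1],"angular": [0,0,0],"grip": 0},{"linear": [0,0,0],"angular": [0,0,0],"grip": 0},{"linear": [0,0,0],"angular": [0,0,0],"grip": 0}]'

```text
time_s: 21.75
position: [0.432, 0.2107, 0.1242]
orientation: [0.001, 0.707, -0.001, 0.707]
ft_force: [0.2, -0.1, 0.2]
finger_gap: -0.0001
```

```bash
python3 - <<'E'
from h import *
import pickle
im=get_image('wrist');pickle.dump(im,open('w10.pkl','wb'))
delta([.432,.2113,.083],0)
h=cv2.cvtColor(im['img'],cv2.COLOR_BGR2HSV)
for n,lo,hi in(('blue',(100,130,50),(130,255,255)),('red',(0,150,80),(8,255,255))):
    m=cv2.inRange(h,np.array(lo),np.array(hi));k,l,st,c=cv2.connectedComponentsWithStats(m)
    for i in range(1,k):
        if st[i,4]>100: print(n,st[i].tolist(),onz(im,*c[i],.08,True).round(4))
E
```

```text
pos [0.4321 0.2115 0.1242] jaw -0.001 F [ 0.6  0.2 -0.3] gap -0.0001 down axis [-0.  0. -1.]
turn x -0.001 then shift [41.2 -0.2 -0.1] t 21.8
blue [236, 12, 38, 37, 1119] [0.4355 0.3307 0.08  ]
red [232, 192, 35, 36, 913] [0.4315 0.2125 0.08  ]
```

Blue went to its stop (z 0.076, force rising to 8.4 N) and has been released. Now red.

Call:
jog_arm --plan '[{"linear": [20,0,0],"angular": [0,0,0],"grip": 0},{"linear": [15,0,0],"angular": [0,0,0],"grip": 0},{"linear": [4,0,0],"angular": [0,0,0],"grip": 0},{"linear": [2,0,0],"angular": [0,0,0],"grip": 0},{"linear": [2,0,0],"angular": [0,0,0],"grip": 0}]'

```text
time_s: 22.3
position: [0.4322, 0.2121, 0.0815]
orientation: [-0.0, 0.707, 0.0, 0.707]
ft_force: [-0.1, 0.4, 0.8]
finger_gap: -0.0001
```

Call:
jog_arm --plan '[{"linear": [2,0,0],"angular": [0,0,0],"grip": 0},{"linear": [2,0,0],"angular": [0,0,0],"grip": 0},{"linear": [1,0,0],"angular": [0,0,0],"grip": 0},{"linear": [0,0,0],"angular": [0,0,0],"grip": 0}]'

```text
time_s: 22.7
position: [0.4323, 0.2117, 0.0766]
orientation: [0.0, 0.707, 0.0, 0.708]
ft_force: [-1.1, 2.0, 4.3]
finger_gap: -0.0001
```

Call:
jog_arm --plan '[{"linear": [0.7,0,0],"angular": [0,0,0],"grip": 0},{"linear": [0,0,0],"angular": [0,0,0],"grip": 0}]'

```text
time_s: 22.9
position: [0.4324, 0.2116, 0.076]
orientation: [0.0, 0.707, 0.0, 0.708]
ft_force: [-1.5, 2.9, 5.7]
finger_gap: -0.0003
```

Call:
jog_arm --plan '[{"linear": [0.6,0,0],"angular": [0,0,0],"grip": 0},{"linear": [0,0,0],"angular": [0,0,0],"grip": 0}]'

```text
time_s: 23.1
position: [0.4324, 0.2116, 0.0759]
orientation: [0.0, 0.707, 0.0, 0.708]
ft_force: [-2.4, 1.9, 9.4]
finger_gap: -0.0002
```

Call:
jog_arm --plan '[{"linear": [-4,0,0],"angular": [0,0,0],"grip": 0},{"linear": [-20,0,0],"angular": [0,0,0],"grip": 0},{"linear": [-40,0,0],"angular": [0,0,0],"grip": 0},{"linear": [-40,0,0],"angular": [0,0,0],"grip": 0},{"linear": [0,-46,-6],"angular": [0,0,0],"grip": 0}]'

```text
time_s: 23.6
position: [0.4294, 0.1681, 0.1836]
orientation: [-0.001, 0.703, 0.003, 0.711]
ft_force: [2.1, -1.7, -0.0]
finger_gap: 0.0002
```

Call:
jog_arm --plan '[{"linear": [0,-46,-6],"angular": [0,0,0],"grip": 0},{"linear": [0,-46,-6],"angular": [0,0,0],"grip": 0},{"linear": [0,-46,-6],"angular": [0,0,0],"grip": 0},{"linear": [0,-46,-6],"angular": [0,0,0],"grip": 0},{"linear": [0,-46,-6],"angular": [0,0,0],"grip": 0}]'

```text
time_s: 24.1
position: [0.3949, -0.0665, 0.1789]
orientation: [-0.0, 0.707, -0.0, 0.707]
ft_force: [1.0, -0.6, 1.1]
finger_gap: -0.0003
```

Call:
jog_arm --plan '[{"linear": [0,-46,-6],"angular": [0,0,0],"grip": 0},{"linear": [0,-46,-6],"angular": [0,0,0],"grip": 0},{"linear": [0,-46,-7],"angular": [0,0,0],"grip": 0},{"linear": [0,-46,-7],"angular": [0,0,0],"grip": 0},{"linear": [0,0,0],"angular": [0.033,0,0],"grip": 0}]'

```text
time_s: 24.6
position: [0.3687, -0.2538, 0.1787]
orientation: [0.013, 0.707, -0.015, 0.707]
ft_force: [-0.1, 2.0, 0.3]
finger_gap: 0.0002
```

Call:
jog_arm --plan '[{"linear": [0,0,0],"angular": [0,0,0],"grip": 0},{"linear": [0,0,0],"angular": [0,0,0],"grip": 0}]'

```text
time_s: 24.8
position: [0.3694, -0.2481, 0.1786]
orientation: [0.012, 0.707, -0.011, 0.707]
ft_force: [0.6, 0.5, -0.0]
finger_gap: -0.0001
```

```bash
python3 - <<'E'
from h import *
delta([.372,-.252,.042],-.033)
E
```

```text
pos [ 0.3694 -0.2481  0.1786] jaw -0.032 F [ 0.6  0.5 -0. ] gap -0.0001 down axis [-0.001  0.001 -1.   ]
turn x 0.001 then shift [136.6  -3.9   2.8] t 24.8
```

Call:
jog_arm --plan '[{"linear": [30,-4,0],"angular": [0,0,0],"grip": 0},{"linear": [40,0,0],"angular": [0,0,0],"grip": 0},{"linear": [40,0,0],"angular": [0,0,0],"grip": 0},{"linear": [22,0,0],"angular": [0,0,0],"grip": 0},{"linear": [4,0,0],"angular": [0,0,0],"grip": 0}]'

```text
time_s: 25.3
position: [0.3687, -0.2502, 0.0409]
orientation: [0.012, 0.708, -0.009, 0.706]
ft_force: [0.1, 0.2, -0.9]
finger_gap: 0.0001
```

Call:
jog_arm --plan '[{"linear": [0,0,6],"angular": [0,0,0],"grip": 0},{"linear": [0,0,6],"angular": [0,0,0],"grip": 0},{"linear": [0,0,4],"angular": [0,0,0],"grip": 0},{"linear": [0,0,4],"angular": [0,0,0],"grip": 0},{"linear": [0,0,3],"angular": [0,0,0],"grip": 0}]'

```text
time_s: 25.8
position: [0.3935, -0.2536, 0.0437]
orientation: [0.011, 0.707, -0.012, 0.707]
ft_force: [0.1, 0.0, -1.2]
finger_gap: 0.0001
```

Call:
jog_arm --plan '[{"linear": [0,0,3],"angular": [0,0,0],"grip": 0},{"linear": [0,0,4],"angular": [0,0,0],"grip": 0},{"linear": [0,0,5],"angular": [0,0,0],"grip": 0},{"linear": [0,0,6],"angular": [0,0,0],"grip": 0},{"linear": [0,0,7],"angular": [0,0,0],"grip": 0}]'

```text
time_s: 26.3
position: [0.418, -0.254, 0.0429]
orientation: [0.012, 0.707, -0.012, 0.707]
ft_force: [-4.5, 0.2, 2.5]
finger_gap: 0.0001
```

```bash
python3 - <<'E'
from h import *
delta([.55,-.258,.042],-.033)
E
```

```text
pos [ 0.418  -0.254   0.0429] jaw -0.033 F [-4.5  0.2  2.5] gap 0.0001 down axis [-0.001  0.    -1.   ]
turn x -0.0 then shift [  0.9   0.4 132.1] t 26.3
```

Call:
jog_arm --plan '[{"linear": [0,0,8],"angular": [0,0,0],"grip": 0},{"linear": [0,0,9],"angular": [0,0,0],"grip": 0},{"linear": [0,0,9],"angular": [0,0,0],"grip": 0},{"linear": [0,0,9],"angular": [0,0,0],"grip": 0},{"linear": [0,0,9],"angular": [0,0,0],"grip": 0}]'

```text
time_s: 26.8
position: [0.4625, -0.2554, 0.0429]
orientation: [0.012, 0.707, -0.012, 0.707]
ft_force: [-4.1, 1.2, 1.7]
finger_gap: 0.0001
```

Call:
jog_arm --plan '[{"linear": [0,0,9],"angular": [0,0,0],"grip": 0},{"linear": [0,0,9],"angular": [0,0,0],"grip": 0},{"linear": [0,0,9],"angular": [0,0,0],"grip": 0},{"linear": [0,0,9],"angular": [0,0,0],"grip": 0},{"linear": [0,0,8],"angular": [0,0,0],"grip": 0}]'

```text
time_s: 27.3
position: [0.5064, -0.257, 0.0429]
orientation: [0.012, 0.707, -0.012, 0.707]
ft_force: [-2.9, 1.5, 1.1]
finger_gap: 0.0003
```

Call:
jog_arm --plan '[{"linear": [0,0,6],"angular": [0,0,0],"grip": 0},{"linear": [0,0,5],"angular": [0,0,0],"grip": 0},{"linear": [0,0,4],"angular": [0,0,0],"grip": 0},{"linear": [0,0,3],"angular": [0,0,0],"grip": 0},{"linear": [0,0,2],"angular": [0,0,0],"grip": 0}]'

```text
time_s: 27.8
position: [0.5259, -0.2578, 0.043]
orientation: [0.012, 0.707, -0.012, 0.707]
ft_force: [-2.5, 1.2, -0.1]
finger_gap: -0.0001
```

```bash
python3 - <<'E'
from h import *
delta([.55,-.258,.042],-.033)
E
```

```text
pos [ 0.5259 -0.2578  0.043 ] jaw -0.033 F [-2.5  1.2 -0.1] gap -0.0001 down axis [ 0. -0. -1.]
turn x -0.0 then shift [ 1.   0.6 24.1] t 27.8
```

Call:
jog_arm --plan '[{"linear": [0,0,2],"angular": [0,0,0],"grip": 0},{"linear": [0,0,3],"angular": [0,0,0],"grip": 0},{"linear": [0,0,3],"angular": [0,0,0],"grip": 0},{"linear": [0,0,3],"angular": [0,0,0],"grip": 0},{"linear": [0,0,2],"angular": [0,0,0],"grip": 0}]'

```text
time_s: 28.3
position: [0.5391, -0.2583, 0.043]
orientation: [0.012, 0.707, -0.012, 0.707]
ft_force: [-2.1, 1.1, -1.2]
finger_gap: 0.0002
```

Call:
jog_arm --plan '[{"linear": [0,0,1],"angular": [0,0,0],"grip": 0},{"linear": [0,0,1],"angular": [0,0,0],"grip": 0},{"linear": [0,0,1],"angular": [0,0,0],"grip": 0},{"linear": [0,0,0],"angular": [0,0,0],"grip": 0}]'

```text
time_s: 28.7
position: [0.5414, -0.2583, 0.043]
orientation: [0.012, 0.707, -0.012, 0.707]
ft_force: [-3.5, -0.0, -0.0]
finger_gap: 0.0001
```

Call:
jog_arm --plan '[{"linear": [0,0,1],"angular": [0,0,0],"grip": 0},{"linear": [0,0,1],"angular": [0,0,0],"grip": 0},{"linear": [0,0,0],"angular": [0,0,0],"grip": 0}]'

```text
time_s: 29.0
position: [0.5416, -0.2583, 0.043]
orientation: [0.012, 0.709, -0.011, 0.705]
ft_force: [-11.4, -0.5, 3.8]
finger_gap: 0.0001
```

Call:
jog_arm --plan '[{"linear": [0,0,1],"angular": [0,0,0],"grip": 0},{"linear": [0,0,1],"angular": [0,0,0],"grip": 0},{"linear": [0,0,0],"angular": [0,0,0],"grip": 0}]'

```text
time_s: 29.3
position: [0.5417, -0.2583, 0.0429]
orientation: [0.012, 0.71, -0.011, 0.704]
ft_force: [-19.8, 0.2, 8.9]
finger_gap: -0.0001
```

The drawer is at its stop: x stays at 0.5417 while the force climbs to 20 N. I back off and check.

Call:
jog_arm --plan '[{"linear": [0,0,-8],"angular": [0,0,0],"grip": 0},{"linear": [0,0,-25],"angular": [0,0,0],"grip": 0},{"linear": [0,0,-35],"angular": [0,0,0],"grip": 0},{"linear": [-20,0,-35],"angular": [0,0,0],"grip": 0},{"linear": [-40,0,-25],"angular": [0,0,0],"grip": 0}]'

```text
time_s: 29.8
position: [0.4152, -0.2531, 0.1016]
orientation: [0.013, 0.708, -0.011, 0.706]
ft_force: [1.1, -0.3, 0.5]
finger_gap: 0.0003
```

Call:
jog_arm --plan '[{"linear": [-40,-20,0],"angular": [0,0,0],"grip": 0},{"linear": [-40,-35,0],"angular": [0,0,0],"grip": 0},{"linear": [-30,-35,0],"angular": [0,0,0],"grip": 0},{"linear": [0,0,0],"angular": [0,0,0],"grip": 0},{"linear": [0,0,0],"angular": [0,0,0],"grip": 0}]'

```text
time_s: 30.3
position: [0.4151, -0.3427, 0.211]
orientation: [0.012, 0.706, -0.013, 0.708]
ft_force: [-0.7, 0.3, -0.7]
finger_gap: 0.0004
```

```bash
python3 - <<'E'
from h import *
a=get_image('scene');b=get_image('side')
cv2.imwrite('pics/end.png',np.vstack([a['img'][60:330,60:460],b['img'][60:384,60:460]]))
import pickle
for n,i in(('scene',a),('side',b)):
    o=pickle.load(open(n+'.pkl','rb'));d=cv2.absdiff(o['img'],i['img']).max(2)
    print(n,'mean diff at bottle/jar/beaker',[int(d[int(y*.64)-6:int(y*.64)+6,int(x*.64)-6:int(x*.64)+6].mean()) for x,y in({'scene':((322,320),(265,190),(487,280)),'side':((492,290),(543,395),(268,330))}[n])])
delta([.45,-.25,.2],0)
E
```

```text
scene mean diff at bottle/jar/beaker [2, 3, 6]
side mean diff at bottle/jar/beaker [6, 4, 48]
pos [ 0.4146 -0.3408  0.2095] jaw -0.033 F [0.2 0.3 0. ] gap 0.0001 down axis [-0.001  0.002 -1.   ]
turn x -0.033 then shift [ 9.6 90.8 35.4] t 30.4
```

View pics/end.png

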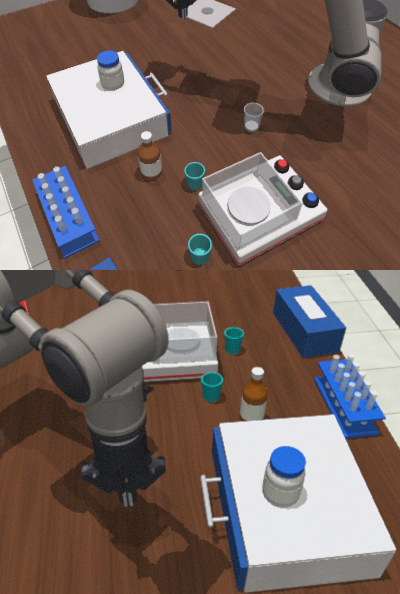

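The final views show the drawer shut flush, the pan empty and all three keys up. The bottle, jar and both turquoise cups are unmoved. The beaker is in place in the scene view; in the side view the arm hides it, which explains that one large difference. Handing in.

```bash
python3 -c "
from h import *
print(ticket.sign_off(), get_state()['time_s'])"
```

```text
the job is handed in; nothing more can be done
the job is handed in; nothing more can be done
```

The weighing station is closed down and I've handed the job in, at about 30 s on the clock. The steel cup went upright into the narrow bay and the scoop flat into the wide bay. Both were lowered until they just touched before release. I then pressed and released blue, then red, left grey alone, and pushed the drawer shut by its handle.

**Last checks:**
- **Keys:** both fully pressed. The fingertips stopped at z = 0.076 m (6 mm travel), with force rising to 8–9 N, before I released them.
- **Drawer:** fully shut. It stopped moving while the push rose to 20 N, and the final views show it flush.
- **Bottle, jar, beaker:** they match their starting positions in the scene view. In the side view the bottle and jar match too, but the beaker check showed a large difference because the arm was blocking it.
- **Not checked:** I couldn't see the cup and scoop once the drawer was shut. Both were in place when last seen before closing.
- **Off plan:** I gripped the scoop about 3 mm from the intended point, and allowed for that when placing it.

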